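Trip the hidden tray catch of the repair-kit box

ROBOT

A 6-joint arm with a two-finger parallel gripper is mounted at the origin on the work surface. World frame = base frame: x ahead of the robot, y to its left, z up, the work surface at z = 0. Lengths are in mm, angles in rad, forces in N, time in s.
With the tool pointing down it reaches from about 400 to 925 mm from the base axis. Payload 12.5 kg.
Tool frame: the origin (TCP) lies at the very end of the fingers, on their centre line; the grasp point (between the pads) lies 19 mm behind it; z points along the fingers, y is the line along which they close (so a half turn about z gives the same grasp; the last joint's range is limited). The gripper opens to 95 mm and grips with 3 to 60 N. Pads are 20 mm wide; open, the fingers measure 119 mm over their backs; the gripper's body (75 mm by 180 mm) begins 59 mm behind the grasp point.
Start: joints at [-1.26, 0.491, 1.559, -0, 1.092, -0.106], TCP at [253.047, -571.502, 214.661] pointing down, gripper open.
Joint ranges: [-3.1, 3.1], [-0.84, 2.19], [0.05, 2.79], [-1.13, 4.28], [0.06, 2.93], [-2.69, 2.69]. Speed limits (rad/s): [2.22, 2.22, 2.79, 3.14, 3.14, 3.14].

INTERFACE

Orientations are given as [roll, pitch, yaw] about the fixed x, y, z axes, in that order (R = Rz(yaw) Ry(pitch) Rx(roll)).
In Python, from cell import state, read_camera, camera_info, job_done gives the robot as it stands.
- The arm moves only by the shell command python3 -m handwheel 'ROWS'. ROWS is a JSON object whose key "offsets" holds a list of rows, 1 to 5 of them, each of 5 numbers: dx, dy, dz in fractions of the full range, 1 being 300 mm, then a turn about the tool's z in a scale on which 1.0 is 4 rad, then the opening from 0.0 (shut) to 1.0 (fully open); each row is the pose to reach, as a shift and turn from the pose commanded when the command began, along the tool's axes at that moment; what a row does not reach only later rows make up. A row lasts 1/12 s, in which the tool goes at most 41.7 mm and 0.125 rad, less where a joint would pass 70% of its speed; a pose out of reach is approached as far as the arm can. The fingers move at their own pace and stop on an object; the grip force is fixed at half the most. Time passes only in rows, so rows that do not move let the fingers close. It prints the time, the measured TCP pose, the force, the opening and the grip force at its end. No shift or turn number may pass 1 either way. Input that does not fit is refused with a message, and nothing moves.
- state(): the state, without advancing time (a new reading comes with each control period).
- read_camera(name): name is "side" or "top"; returns (picture, depth): 384x512x3 uint8, red, green, blue; 384x512 float32, mm along the optical axis (not along the pixel's ray), 0 where there is no reading.
- camera_info(name): a dict with "vertical_fov" (degrees; the focal length in pixels is half the picture's height over the tangent of half this angle, whatever the lens; pixels are square), "cx", "cy" (the principal point, pixels), "origin" and "attitude" of the camera in the world. Camera axes: x right, y down, z forward; pixel columns grow to the right and rows downward; lengths in mm; the calibration is good to about 2 mm. A picture is of the moment at which its call begins. camera_info takes no time and is no camera call.
- job_done(): hands the job in; it is judged then, once.
The state is a dict: "t": time; "joints": joint angles; "qvel": joint speeds; "tau": joint torques, N m; "eef_pos": TCP position; "tcp_rot": TCP orientation; "ft_force": force on the tool from outside, world axes, zero at the start; "moment": the same for the moment, N m; "opening": opening from 0.0 (shut) to 1.0 (fully open); "grip_force": force on a finger pad.
Only numpy, scipy, OpenCV 4.12 (cv2) and the standard library are available. Lean on these libraries where they do the work, as an engineer would, in place of code of your own. Each camera call takes 0.05 s, during which the arm holds its last target. There are 200 camera calls.

TASK

The tray of the green repair-kit box is locked. Take the orange-handled release pin from its stand, reach through the brass-ringed hole in the box's lid and press the hidden spring catch gently, without ever forcing the pin, and hold it down until the tray with the patch tube has slid all the way out by itself. Then put the pin back fully home in its stand, without touching the tray or disturbing the tumbler, multitool and blue grip.

Things in the scene. Friction and masses are not known exactly. Their poses are not given: they have to be found in the camera images.
- dock: Green steel box fixed to the shelf, 150 (x) by 110 (y) by 95 mm high; origin at the centre of its underside; its tray side faces its -x. The access hole is in its 8 mm lid, 30 mm to +y of the lid's centre. Under the hole hangs the spring catch's flat brass plate, 24 mm square, its top 20 to 46 mm below the lid's upper face: different each time, unseen. Over 16 N between pin and box damages it.
- hole (a point): Centre of the access hole (10 mm diameter, flat brass ring 20 mm across) at the lid's upper face, 95 mm above the shelf; axes as the box's, z up. The catch plate below it moves straight down against a spring: about 4 N starts it, the tray is let go after about 6 mm at about 7 to 8 N, a rigid stop comes at 8.5 mm (about 9 N).
- tray (a joint): How far the white spring tray is out of the box's front, in m: 0 locked, 0.055 fully out at its end stop. While the catch is held down the tray's own damped spring drives it out in about 1.5 s. If let up early, the catch springs back and stops the tray at the next ratchet tooth (every 15 mm); it can then be pressed again.
- tray_front (a point): Centre of the tray's white front panel (100 mm wide, 40 mm high), 26 mm above the shelf; it moves along the box's -x as the tray comes out, roughly away from the robot. A red patch tube lies in the tray.
- pin: Release pin, 120 mm long, 50 to 80 g, upright in its stand at the start. Origin at the tip of the steel shank, z up along the pin: shank 6 mm diameter from the tip to 70 mm up (last 8 mm tapered to 2.4 mm), then an orange square handle 18 by 18 mm, from 70 to 120 mm above the tip, its faces square to the pin's x and y.
- stand: Dark wooden block fixed to the shelf, 60 by 60 mm, 85 mm high, origin at the centre of its underside; round hole 10 mm in diameter and 75 mm deep in the centre of its top. The pin's handle rests on the block's top when home, the tip then 15 mm above the shelf.
- stand_mouth (a point): Centre of the stand's hole at its top face, 85 mm above the shelf.
- tumbler: Loose glass tumbler, 72 mm wide, 105 mm high, with two steel spokes standing in it up to 260 mm high and leaning up to 65 mm from its axis; origin at the centre of its underside. To be left alone.
- multitool: Loose silver folding multitool lying flat, 88 by 36 by 18 mm; origin at the centre of its underside. To be left alone.
- grip: Loose blue handlebar grip lying along its x, 126 mm long, up to 40 mm thick; origin at the centre of its underside. To be left alone.
- clamp: Fixed black and steel clamp, 141 mm high, holding a bent spare saddle rail about 270 mm long across its top; origin at the centre of its base. To be steered clear of.

How it is judged:
By the outcome, as a careful person would: the job done as asked, in the order asked, and still so for the second after the job is handed in, with the robot touching nothing.
It also fails if it takes over 61 s, if anything falls off the work surface, if the arm or the gripper's body presses on something with over 40 N, if the wrist force passes 120 N, or if a joint passes its speed limit or range.

## Working session

There is one attempt and no reset: what is moved stays moved. The work goes in short steps, Python scripts to look and compute and a shell command to move; the robot and the scene stay as the last step left them, time stands still between calls to the robot, and variables do not carry over. Pictures are saved under pics/ and viewed, at most 10 in all, crops included, and the job is handed in when it is done.

```bash
mkdir -p pics; ls; python3 - <<'E'
from cell import *
import cv2,numpy as np
for n in("side","top"):
    p,d=read_camera(n);cv2.imwrite(f"pics/{n}0.png",p[:,:,::-1]);np.save(f"pics/{n}_d.npy",d);np.save(f"pics/{n}_p.npy",p)
    print(n,camera_info(n),(d>0).mean())
print(state())
E
```

```text
pics
side {'vertical_fov': 51.07860120333937, 'cx': 264.8473147615504, 'cy': 197.49057447224726, 'origin': array([518.05978038, 707.55430259, 912.81180965]), 'attitude': array([-2.4168712 ,  0.012636  , -3.04950445])} 0.9958953857421875
top {'vertical_fov': 47.840124812720276, 'cx': 255.30749550829898, 'cy': 188.64135075541265, 'origin': array([ 436.04815174,   -5.56036376, 1300.91537852]), 'attitude': array([-3.01635797,  0.00409195, -1.55951779])} 0.9960530598958334
{'t': 0.1, 'joints': array([-1.25961673e+00,  4.91490449e-01,  1.55937311e+00, -5.74680733e-06,
        1.09172549e+00, -1.05589004e-01]), 'qvel': array([ 0.00045188, -0.00137398, -0.00335275, -0.00093034, -0.00139197,
       -0.00019321]), 'tau': array([ 2.55830113e-03, -6.13626337e+01, -2.58605146e+01,  6.94085285e-02,
        4.70322242e-02, -3.37046947e-05]), 'eef_pos': array([ 252.9646566 , -571.28453606,  214.13098   ]), 'tcp_rot': array([-3.14060127e+00, -9.99443358e-05,  4.16771205e-01]), 'ft_force': array([-0.69492055, -0.32803206,  0.09521871]), 'moment': array([ 0.0351777 , -0.0721626 ,  0.04002917]), 'grip_force': 0.0, 'opening': 1.0019026044019517}
```

View pics/side0.png

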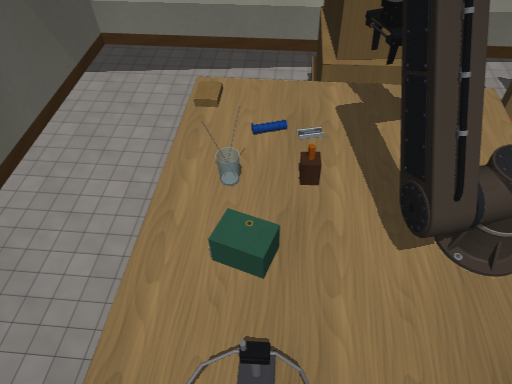

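View pics/top0.png

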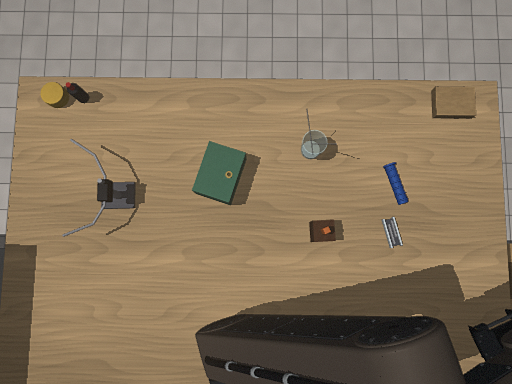

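The side view shows the hole near (249,223), the orange handle near (312,150) and the stand near (310,168). In the top view the hole is near (228,174), the handle near (326,231) and the tumbler near (313,145), with its spokes reaching (358,158).

```bash
cat > h.py <<'E'
from cell import *
import numpy as np,cv2
from scipy.spatial.transform import Rotation as R
def cam(n,sh=(384,512)):
    c=camera_info(n);f=sh[0]/2/np.tan(np.radians(c["vertical_fov"])/2)
    return f,c["cx"],c["cy"],np.array(c["origin"]),R.from_euler("xyz",c["attitude"]).as_matrix()
def ray(n,u,v):
    f,cx,cy,o,A=cam(n);return o,A@np.array([(u-cx)/f,(v-cy)/f,1])
def onz(n,u,v,z):
    o,d=ray(n,u,v);return o+d*(z-o[2])/d[2]
def cloud(n,d):
    f,cx,cy,o,A=cam(n);v,u=np.mgrid[:384,:512]
    return np.stack([(u-cx)/f*d,(v-cy)/f*d,d],-1)@A.T+o
def tri(a,b):
    (o1,d1),(o2,d2)=ray("side",*a),ray("top",*b)
    s=np.linalg.lstsq(np.stack([d1,-d2],1),o2-o1,rcond=None)[0]
    p,q=o1+s[0]*d1,o2+s[1]*d2;return (p+q)/2,np.linalg.norm(p-q)
E
python3 - <<'E'
from h import *
np.set_printoptions(precision=1,suppress=True)
C={}
for n,roi_h,roi_p in(("side",(235,262,214,232),(300,325,135,165)),("top",(215,242,162,186),(312,340,218,244))):
    p=np.load(f"pics/{n}_p.npy");d=np.load(f"pics/{n}_d.npy");W=cloud(n,d)
    hsv=cv2.cvtColor(p,cv2.COLOR_RGB2HSV)
    def cen(m,roi):
        k=np.zeros(m.shape,bool);k[roi[2]:roi[3],roi[0]:roi[1]]=1;k&=m
        v,u=np.nonzero(k);return k,u.mean(),v.mean(),k.sum(),(u.min(),u.max(),v.min(),v.max())
    H,S,V=[hsv[...,i].astype(int) for i in range(3)]
    k,u,v,c,bb=cen((H<35)&(S>60)&(V>50),roi_h);print(n,"ring",u,v,c,bb,onz(n,u,v,95));C[n,"r"]=(u,v)
    k,u,v,c,bb=cen((H>2)&(H<16)&(S>180)&(V>110),roi_p)
    print(n,"handle",u,v,c,bb,"depth med",np.median(W[k],0),"z",W[k][:,2].min(),W[k][:,2].max());
    top=k&(W[...,2]>128);vv,uu=np.nonzero(top)
    if len(uu): print("  top",uu.mean(),vv.mean(),len(uu),onz(n,uu.mean(),vv.mean(),135)); print("  rect",cv2.minAreaRect(W[top][:,:2].astype(np.float32)))
    g=(H>60)&(H<95)&(S>80)&(V>25)&(W[...,2]>88)&(W[...,2]<102);P=W[g]
    print("  lid",g.sum(),np.median(P[:,2]),cv2.minAreaRect(P[:,:2].astype(np.float32)))
    s=(abs(W[...,2]-85)<6)&(abs(W[...,0]-onz(n,C[n,"r"][0],C[n,"r"][1],95)[0])<400)
    k,*r=cen(s&(H<20),(290,340,140,190) if n=="side" else (300,350,205,255));print("  stand",r,cv2.minAreaRect(W[k][:,:2].astype(np.float32)),W[k].mean(0))
    t=W[(W[...,2]>40)&(W[...,2]<280)&(abs(W[...,1]+200)<200)&(abs(W[...,0]-580)<160)]
    for lo in range(40,280,40):
        q=t[(t[:,2]>=lo)&(t[:,2]<lo+40)]
        if len(q):print("  tumb z",lo,len(q),q.min(0),q.max(0))
print(tri(C["side","r"],C["top","r"]))
for n,s in(("side",(290,100,340,190)),("top",(300,200,350,250))):
    p=np.load(f"pics/{n}_p.npy")[s[1]:s[3],s[0]:s[2],::-1]
    q=cv2.resize(p,None,fx=6,fy=6,interpolation=cv2.INTER_CUBIC);cv2.imwrite(f"pics/c{n}.png",q)
E
python3 -c "
import cv2,numpy as np
a=cv2.imread('pics/cside.png');b=cv2.imread('pics/ctop.png');o=np.zeros((540,620,3),np.uint8);o[:540,:300]=a;o[:300,310:610]=b;cv2.imwrite('pics/crop1.png',o)"
```

```text
side ring 252.8181818181818 218.4935064935065 77 (np.int64(245), np.int64(261), np.int64(214), np.int64(226)) [619.4  62.5  95. ]
side handle 311.9642857142857 146.67857142857142 28 (np.int64(309), np.int64(315), np.int64(144), np.int64(159)) depth med [ 472.7 -188.6  133.9] z 0.04074232741902506 912.8118096518248
  top 311.8 146.08 25 [ 473.4 -187.4  135. ]
  rect ((499.525146484375, 253.29637145996094), (909.0953369140625, 17.906478881835938), 86.53510284423828)
  lid 2083 94.84694669318162 ((636.6136474609375, 107.77627563476562), (112.68046569824219, 148.88958740234375), 72.52648162841797)
  stand [np.float64(310.152), np.float64(159.64), np.int64(250), (np.int64(300), np.int64(320), np.int64(152), np.int64(166))] ((474.07757568359375, -188.90341186523438), (60.86115264892578, 61.73678970336914), 3.9456911087036133) [ 474.5 -184.1   84.3]
  tumb z 40 447 [ 443.  -202.9   40.2] [ 739.8 -126.7   79.9]
  tumb z 80 536 [ 444.8 -221.4   80. ] [ 739.9 -126.   119.4]
  tumb z 120 62 [ 463.7 -200.6  120.7] [ 738.9 -144.   158.1]
  tumb z 160 11 [ 694.8 -189.6  161.5] [ 705.3 -183.1  197.7]
  tumb z 200 11 [ 686.9 -194.8  202.3] [ 694.3 -185.9  238.3]
  tumb z 240 5 [ 680.7 -198.   246.2] [ 684.1 -193.3  257.7]
top ring 233.57333333333332 177.08 75 (np.int64(225), np.int64(241), np.int64(171), np.int64(185)) [620.   62.7  95. ]<stdin>:9: RuntimeWarning: Mean of empty slice.
  ret = ret.dtype.type(ret / rcount)
Traceback (most recent call last):
ValueError: zero-size array to reduction operation minimum which has no identity
[ WARN:0@0.013] global loadsave.cpp:275 findDecoder imread_('pics/cside.png'): can't open/read file: check file path/integrity
[ WARN:0@0.013] global loadsave.cpp:275 findDecoder imread_('pics/ctop.png'): can't open/read file: check file path/integrity
Traceback (most recent call last):
TypeError: int() argument must be a string, a bytes-like object or a real number, not 'NoneType'
```

```bash
python3 - <<'E'
from h import *
np.set_printoptions(precision=1,suppress=True)
C={};out=[]
for n,s in(("side",(215,190,305,270)),("top",(290,195,380,275))):
    p=np.load(f"pics/{n}_p.npy");d=np.load(f"pics/{n}_d.npy");W=cloud(n,d)
    H,S,V=[cv2.cvtColor(p,cv2.COLOR_RGB2HSV)[...,i].astype(int) for i in range(3)]
    near=(abs(W[...,2]-95)<5)&(np.hypot(W[...,0]-632,W[...,1]-90)<100)
    g=near&(H>55)&(H<100)
    print(n,"lid",cv2.minAreaRect(W[g][:,:2].astype(np.float32)),np.median(W[g][:,2]))
    q=(H<45)&(S>40)&(np.hypot(W[...,0]-627,W[...,1]-79)<18)&(W[...,2]>40)
    v,u=np.nonzero(q);e=cv2.minAreaRect(np.stack([u,v],1).astype(np.float32))
    C[n,"r"]=e[0];print(" ring",q.sum(),u.mean(),v.mean(),e,onz(n,u.mean(),v.mean(),95),onz(n,*e[0],95))
    hm=(W[...,2]>126)&(W[...,2]<145)&(np.hypot(W[...,0]-474,W[...,1]+189)<25)
    v,u=np.nonzero(hm);print(" handle top",len(u),u.mean(),v.mean(),W[hm].mean(0),onz(n,u.mean(),v.mean(),135),cv2.minAreaRect(W[hm][:,:2].astype(np.float32)));C[n,"h"]=(u.mean(),v.mean())
    st=(abs(W[...,2]-85)<5)&(np.hypot(W[...,0]-474,W[...,1]+189)<55)
    print(" stand",st.sum(),cv2.minAreaRect(W[st][:,:2].astype(np.float32)))
    t=W[(W[...,2]>40)&(np.hypot(W[...,0]-680,W[...,1]+160)<130)]
    for lo in(40,85,120,180,230):
        k=t[(t[:,2]>=lo)&(t[:,2]<lo+40)]
        if len(k):print("  tumb z",lo,len(k),k.min(0),k.max(0))
    if n=="side": s=(290,130,340,190)
    else: s=(300,205,350,265)
    out.append(cv2.resize(p[s[1]:s[3],s[0]:s[2],::-1],None,fx=7,fy=7,interpolation=cv2.INTER_CUBIC))
cv2.imwrite("pics/crop1.png",np.hstack(out))
print(tri(C["side","r"],C["top","r"]),tri(C["side","h"],C["top","h"]))
E
```

```text
side lid ((636.8016357421875, 107.52644348144531), (113.03147888183594, 149.42190551757812), 72.45092010498047) 94.89484665099496
 ring 38 248.81578947368422 222.71052631578948 ((248.75003051757812, 222.75003051757812), (6.363960266113281, 7.071067810058594), 45.0) [628.1  77.2  95. ] [628.3  77.3  95. ]
 handle top 35 311.37142857142857 146.45714285714286 [ 474.5 -188.4  132.6] [ 474.6 -185.6  135. ] ((475.0570983886719, -188.86990356445312), (17.59162139892578, 21.300657272338867), 49.53935241699219)
 stand 243 ((474.07757568359375, -188.90341186523438), (60.86115264892578, 61.73678970336914), 3.9456911087036133)
  tumb z 40 298 [ 689.9 -197.8   40.3] [ 754.2 -126.7   79.8]
  tumb z 85 264 [ 687.7 -199.9   85.2] [ 757.1 -126.   124.9]
  tumb z 120 18 [ 705.5 -184.8  123.5] [ 742.9 -139.9  158.1]
  tumb z 180 20 [ 690.8 -191.4  181. ] [ 761.4 -129.5  219.8]
  tumb z 230 15 [ 680.7 -198.   230.8] [ 770.1 -122.6  257.7]
top lid ((636.6307373046875, 105.70919036865234), (110.59899139404297, 149.00889587402344), 72.42050170898438) 94.75918457810485
 ring 43 228.51162790697674 174.04651162790697 ((228.5, 174.0), (6.0, 7.0), 90.0) [628.5  77.1  95. ] [628.6  77.2  95. ]
 handle top 45 326.3777777777778 229.77777777777777 [ 473.7 -191.   134.3] [ 473.7 -190.9  135. ] ((473.6127014160156, -191.01446533203125), (16.703954696655273, 17.405086517333984), 27.018136978149414)
 stand 391 ((474.041015625, -191.7708740234375), (59.83349609375, 60.897132873535156), 3.71470308303833)
  tumb z 40 158 [ 688.9 -196.2   40.3] [ 754.4 -131.9   79.8]
  tumb z 85 167 [ 687.  -200.2   85. ] [ 756.6 -128.9  120.5]
  tumb z 120 10 [ 706.2 -183.2  120.5] [ 743.7 -142.5  159.7]
  tumb z 180 13 [ 692.5 -192.   180.6] [ 760.3 -133.4  215.8]
  tumb z 230 9 [ 682.5 -196.9  234.5] [ 769.7 -126.6  258.1]
(array([628.5,  77.2,  94.9]), np.float64(0.30597109424083724)) (array([ 474.1, -191.8,  129.6]), np.float64(0.44459556506878944))
```

View pics/crop1.png

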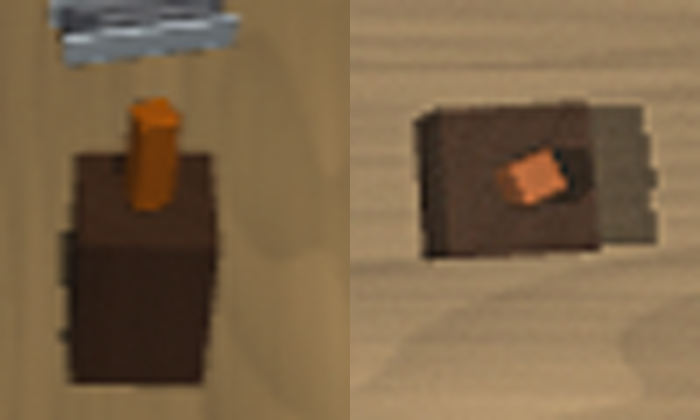

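The crop shows the orange handle upright on the centre of the stand's top, its faces turned by about 25°. The tool's yaw of 23.9° already matches that. The handle is at about (474,-190.5) and the hole at (628.4,77.4,95), which agrees with the lid fit. Next I move over the handle.

Units first: shifts go in shares of 300 mm and turns go in shares of 4 rad. So 160 mm is 0.5333, 128 mm is 0.4267.

```bash
python3 -m handwheel '{"offsets": [[0.1067, -0.0783, 0, 0, 1], [0.2133, -0.1567, 0, 0, 1], [0.32, -0.235, 0, 0, 1], [0.4267, -0.3133, 0, 0, 1], [0.5333, -0.3917, 0, 0, 1]]}'; python3 -m handwheel '{"offsets": [[0.1067, -0.0783, 0, 0, 1], [0.2133, -0.1567, 0, 0, 1], [0.32, -0.235, 0, 0, 1], [0.4267, -0.3133, 0, 0, 1], [0.5333, -0.3917, 0, 0, 1]]}'; python3 -c "
from h import *
s=state();Rm=R.from_euler('xyz',s['tcp_rot']).as_matrix();print(s['tcp_rot'],Rm.T@(np.array([474,-190.5,95])-s['eef_pos']))"
```

```text
t: 0.52
eef_pos: [352.2, -397.5, 214.4]
tcp_rot: [-3.141, 0.0, 0.416]
ft_force: [1.5, -1.1, -0.4]
opening: 1.003
grip_force: 0.0
t: 0.93
eef_pos: [451.0, -225.2, 214.6]
tcp_rot: [-3.142, 0.0, 0.417]
ft_force: [0.8, -0.4, 0.3]
opening: 0.999
grip_force: 0.0
[-3.14150826e+00  1.28986504e-04  4.16600989e-01] [ 35.09254825 -22.44019772 119.56770947]
```

To row units: 120 mm is 0.4, -23.7 mm is -0.079.

```bash
python3 -m handwheel '{"offsets": [[0.12, -0.079, 0, 0, 1], [0.12, -0.079, 0.1167, 0, 1], [0.12, -0.079, 0.2333, 0, 1], [0.12, -0.079, 0.3333, 0, 1], [0.12, -0.079, 0.4, 0, 1]]}'; python3 -m handwheel '{"offsets": [[0, 0, 0, 0, 1], [0, 0, 0, 0, 0.5]]}';python3 - <<'E'
from h import *
np.set_printoptions(precision=2,suppress=True)
s=state();Rm=R.from_euler('xyz',s['tcp_rot']).as_matrix();print(Rm.T@(np.array([474,-190.5,94])-s['eef_pos']))
o=[]
for n,c in(("side",(270,100,350,190)),("top",(280,185,370,275))):
    p,d=read_camera(n);o.append(cv2.resize(p[c[1]:c[3],c[0]:c[2],::-1],(400,450),interpolation=cv2.INTER_CUBIC))
cv2.imwrite("pics/grasp.png",np.hstack(o))
E
```

```text
t: 1.35
eef_pos: [473.1, -189.9, 92.1]
tcp_rot: [-3.14, 0.002, 0.418]
ft_force: [0.4, -0.4, -0.7]
opening: 1.001
grip_force: 0.0
t: 1.52
eef_pos: [473.6, -190.7, 94.3]
tcp_rot: [-3.14, 0.001, 0.417]
ft_force: [0.8, -0.4, 0.3]
opening: 0.972
grip_force: 0.0
[0.46 0.   0.27]
```

View pics/grasp.png

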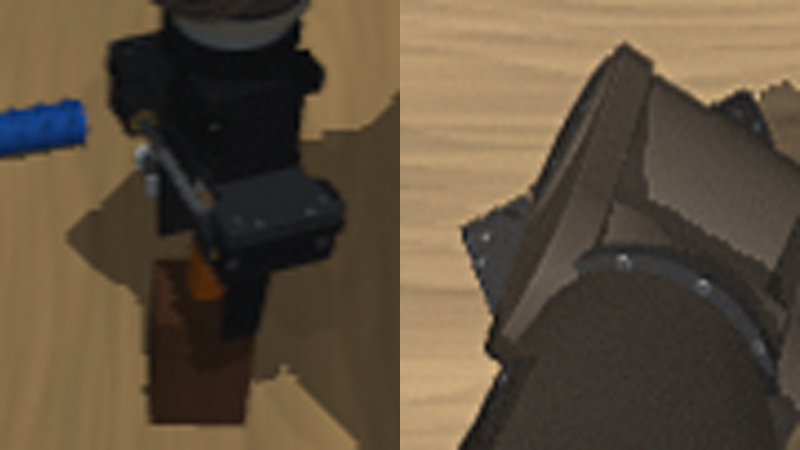

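The side view shows the fingers straddling the orange handle. The top view is hidden by the arm. I'll close the gripper.

```bash
for i in 1 2 3; do python3 -m handwheel '{"offsets": [[0, 0, 0, 0, 0.0], [0, 0, 0, 0, 0.0], [0, 0, 0, 0, 0.0], [0, 0, 0, 0, 0.0], [0, 0, 0, 0, 0.0]]}'|grep -E "t:|eef|ft_|open|grip"; done; python3 -c "
from cell import *;print(state()['moment'])"
```

```text
t: 2.03
eef_pos: [473.9, -190.9, 95.0]
tcp_rot: [3.141, -0.0, 0.417]
ft_force: [0.2, 0.4, 0.7]
opening: 0.553
grip_force: 0.0
t: 2.45
eef_pos: [473.8, -190.8, 94.6]
tcp_rot: [3.142, 0.0, 0.417]
ft_force: [0.8, 0.3, 0.3]
opening: 0.203
grip_force: 0.0
t: 2.87
eef_pos: [473.8, -190.8, 94.6]
tcp_rot: [-3.142, 0.0, 0.417]
ft_force: [-0.0, -0.2, -0.6]
opening: 0.186
grip_force: 30.0
[ 0.02516127  0.00703147 -0.02876466]
```

To row units: -110 mm is -0.3667, -90 mm is -0.3.

```bash
python3 -m handwheel '{"offsets": [[0, 0, -0.05, 0, 0], [0, 0, -0.1167, 0, 0], [0, 0, -0.2, 0, 0], [0, 0, -0.3, 0, 0], [0, 0, -0.3667, 0, 0]]}'; python3 -m handwheel '{"offsets": [[0, 0, 0, 0, 0], [0, 0, 0, 0, 0]]}'; python3 -c "
from h import *
s=state();Rm=R.from_euler('xyz',s['tcp_rot']).as_matrix();print(s['eef_pos'],Rm.T@(np.array([628.4,77.4,204])-np.array([473.8,-190.8,204.6])))"
```

```text
t: 3.28
eef_pos: [474.1, -191.0, 206.9]
tcp_rot: [3.14, -0.001, 0.417]
ft_force: [-0.1, 0.0, 0.0]
opening: 0.188
grip_force: 30.0
t: 3.45
eef_pos: [474.0, -190.9, 205.3]
tcp_rot: [3.14, -0.001, 0.417]
ft_force: [-0.6, 0.5, -1.4]
opening: 0.189
grip_force: 30.0
[ 473.97422451 -190.89994183  205.25084493] [ 249.9463695 -182.6450959    0.5842237]
```

```bash
python3 -m handwheel '{"offsets": [[0.0833, -0.061, 0, 0, 0], [0.1833, -0.1333, 0, 0, 0], [0.2833, -0.2067, 0, 0, 0], [0.3833, -0.28, 0, 0, 0], [0.4833, -0.3533, 0, 0, 0]]}'; python3 -m handwheel '{"offsets": [[0.1, -0.0733, 0, 0, 0], [0.2, -0.1467, 0, 0, 0], [0.2833, -0.2067, 0, 0, 0], [0.35, -0.2553, 0, 0, 0], [0.35, -0.2553, 0, 0, 0]]}'; python3 -m handwheel '{"offsets": [[0, 0, 0, 0, 0], [0, 0, 0, 0, 0], [0, 0, 0, 0, 0]]}'; python3 - <<'E'
from h import *
np.set_printoptions(precision=2,suppress=True)
o=[]
for n,c in(("side",(209,150,289,250)),("top",(188,130,268,230))):
    p,d=read_camera(n);o.append(cv2.resize(p[c[1]:c[3],c[0]:c[2],::-1],(400,500),interpolation=cv2.INTER_CUBIC));np.save(f"pics/{n}_p2.npy",p);np.save(f"pics/{n}_d2.npy",d)
cv2.imwrite("pics/over.png",np.hstack(o));print(state()['eef_pos'])
E
```

```text
t: 3.87
eef_pos: [563.6, -33.5, 203.0]
tcp_rot: [-3.14, 0.002, 0.416]
ft_force: [0.9, -1.6, -0.3]
opening: 0.184
grip_force: 30.0
t: 4.28
eef_pos: [629.5, 81.0, 202.2]
tcp_rot: [-3.14, 0.002, 0.42]
ft_force: [0.4, -0.1, -0.2]
opening: 0.187
grip_force: 30.0
t: 4.53
eef_pos: [628.0, 76.4, 203.9]
tcp_rot: [-3.141, 0.001, 0.416]
ft_force: [-0.2, 0.1, -1.0]
opening: 0.188
grip_force: 30.0
[628.2   76.35 204.5 ]
```

View pics/over.png

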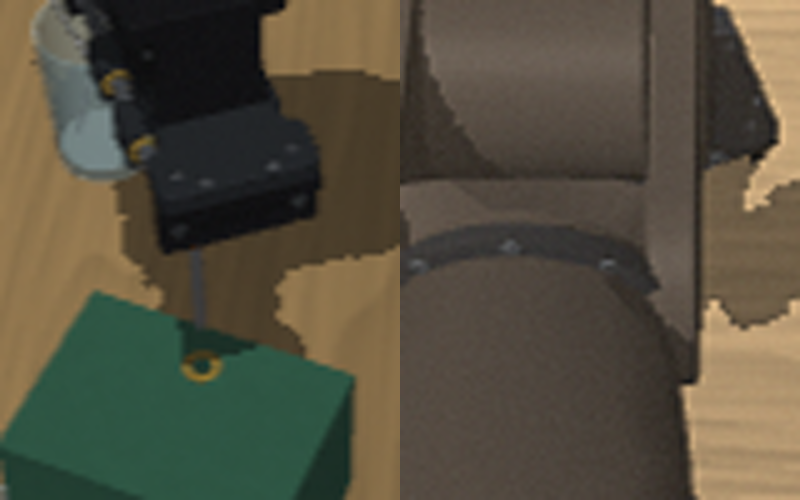

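The side crop shows the steel shank above the brass ring, with its tip near (202,328) in the crop, which is (249.4,215.6) in the image. The ring is at (201,368) in the crop, or (249.2,223.6). The top view is blocked by the arm.

```bash
python3 - <<'E'
from h import *
np.set_printoptions(precision=2,suppress=True)
f,cx,cy,o,A=cam("side")
def proj(P):
    c=A.T@(np.array(P)-o);return np.array([cx+f*c[0]/c[2],cy+f*c[1]/c[2]])
T=state()['eef_pos'];print(T)
tip=T-[0,0,79.6]
print("pred tip",proj(tip),"pred shank50",proj(tip+[0,0,50]),"hole",proj([628.4,77.4,95]))
p=np.load("pics/side_p2.npy").astype(int);d=np.load("pics/side_d2.npy");W=cloud("side",d)
for v in range(198,222):
    r=slice(242,257);x=W[v,r];m=(x[:,2]>110)&(x[:,2]<190)&(np.hypot(x[:,0]-628,x[:,1]-77)<25)
    u=np.nonzero(m)[0]+242
    print(v,u,x[m].mean(0) if m.any() else "")
v,u=np.nonzero((abs(W[...,0]-628)<14)&(abs(W[...,1]-78)<14)&(abs(W[...,2]-95)<6)&(p[...,0]>p[...,1]+5))
print("ring now",len(u),u.mean(),v.mean(),onz("side",u.mean(),v.mean(),95))
print(onz("side",249.4,215.6,tip[2]))
E
```

```text
[628.2   76.35 204.5 ]
pred tip [248.33 215.16] pred shank50 [247.44 202.19] hole [248.71 222.78]
198 [] 
199 [] 
200 [247 248] [627.24  78.85 185.93]
201 [247 248] [627.26  79.72 183.26]
202 [247 248] [627.32  80.31 180.25]
203 [247 248] [627.68  79.2  175.24]
204 [247 248] [627.78  79.62 171.99]
205 [247 248] [627.87  80.06 168.75]
206 [247 248] [628.12  79.61 164.43]
207 [247 248] [628.27  79.77 160.83]
208 [247 248 249] [627.36  78.83 155.99]
209 [247 248 249] [627.51  78.92 152.24]
210 [247 248 249] [627.93  77.52 146.67]
211 [247 248 249] [627.88  78.8  144.32]
212 [247 248 249] [628.04  78.85 140.47]
213 [248 249] [626.99  78.67 136.42]
214 [248 249] [627.25  78.2  131.87]
215 [248] [628.74  77.89 127.36]
216 [] 
217 [] 
218 [] 
219 [] 
220 [] 
221 [] 
ring now 21 249.14285714285714 222.85714285714286 [627.25  77.57  95.  ]
[625.34  77.56 124.9 ]
```

The pin axis is within about 1 mm of the hole. I add a small trim and start down, watching the force.

To row units: 27 mm is 0.09, 25 mm is 0.0833.

```bash
python3 -m handwheel '{"offsets": [[0.0027, -0.0013, 0.0333, 0, 0], [0.0027, -0.0013, 0.0667, 0, 0], [0.0027, -0.0013, 0.0833, 0, 0], [0.0027, -0.0013, 0.09, 0, 0], [0.0027, -0.0013, 0.09, 0, 0]]}'; python3 -m handwheel '{"offsets": [[0, 0, 0.0067, 0, 0], [0, 0, 0.0133, 0, 0], [0, 0, 0.02, 0, 0], [0, 0, 0.02, 0, 0], [0, 0, 0.02, 0, 0]]}'
```

```text
t: 5.05
eef_pos: [628.8, 77.9, 176.7]
tcp_rot: [-3.141, 0.001, 0.417]
ft_force: [-0.6, -0.3, -0.6]
opening: 0.188
grip_force: 30.0
t: 5.47
eef_pos: [629.0, 78.1, 171.6]
tcp_rot: [3.142, 0.0, 0.417]
ft_force: [-0.6, 0.5, 0.6]
opening: 0.188
grip_force: 30.0
```

To row units: 6 mm is 0.02, 4 mm is 0.0133.

```bash
python3 -m handwheel '{"offsets": [[0, 0, 0.0067, 0, 0], [0, 0, 0.0133, 0, 0], [0, 0, 0.02, 0, 0], [0, 0, 0.02, 0, 0], [0, 0, 0.02, 0, 0]]}'; python3 -c "
from cell import *;print(state()['moment'])"
```

```text
t: 5.88
eef_pos: [629.0, 78.0, 165.5]
tcp_rot: [3.142, 0.0, 0.417]
ft_force: [-0.4, 0.5, 0.2]
opening: 0.19
grip_force: 30.0
[-0.00672787  0.06515768 -0.01221796]
```

The tip is through the lid (z about 86) with no contact force. I continue down to the zone where the plate could be.

To row units: 8 mm is 0.0267, 6 mm is 0.02.

```bash
python3 -m handwheel '{"offsets": [[0, 0, 0.01, 0, 0], [0, 0, 0.02, 0, 0], [0, 0, 0.0267, 0, 0], [0, 0, 0.0267, 0, 0]]}'; for i in 1 2 3; do python3 -m handwheel '{"offsets": [[0, 0, 0.0033, 0, 0], [0, 0, 0.0067, 0, 0], [0, 0, 0.0067, 0, 0], [0, 0, 0.0067, 0, 0]]}'|grep -E "eef|ft"; done
```

```text
t: 6.22
eef_pos: [628.8, 78.0, 157.0]
tcp_rot: [-3.141, 0.001, 0.417]
ft_force: [0.2, -0.0, -0.7]
opening: 0.188
grip_force: 30.0
eef_pos: [629.1, 78.0, 155.6]
ft_force: [-0.5, -0.3, -0.9]
eef_pos: [629.0, 78.0, 153.6]
ft_force: [0.2, 0.1, -0.1]
eef_pos: [629.0, 78.0, 151.5]
ft_force: [-0.0, -0.2, -0.9]
```

To row units: 2 mm is 0.0067, 1 mm is 0.0033.

```bash
for i in 1 2 3; do python3 -m handwheel '{"offsets": [[0, 0, 0.0033, 0, 0], [0, 0, 0.0067, 0, 0], [0, 0, 0.0067, 0, 0], [0, 0, 0.0067, 0, 0]]}'|grep -E "eef|ft"; done
```

```text
eef_pos: [629.1, 78.0, 149.5]
ft_force: [-0.2, 0.4, -0.6]
eef_pos: [629.1, 78.0, 147.5]
ft_force: [-0.7, -0.4, -0.1]
eef_pos: [629.1, 78.0, 145.5]
ft_force: [-0.8, 0.2, -0.1]
```

To row units: 2 mm is 0.0067, 1 mm is 0.0033.

```bash
for i in 1 2 3; do python3 -m handwheel '{"offsets": [[0, 0, 0.0033, 0, 0], [0, 0, 0.0067, 0, 0], [0, 0, 0.0067, 0, 0], [0, 0, 0.0067, 0, 0]]}'|grep -E "eef|ft"; done
```

```text
eef_pos: [629.1, 78.0, 143.5]
ft_force: [0.3, 0.7, -0.8]
eef_pos: [629.0, 78.0, 141.5]
ft_force: [-0.5, -0.1, -0.6]
eef_pos: [629.0, 78.0, 139.5]
ft_force: [-0.9, -0.1, -0.6]
```

To row units: 2 mm is 0.0067, 1 mm is 0.0033.

```bash
for i in 1 2 3; do python3 -m handwheel '{"offsets": [[0, 0, 0.0033, 0, 0], [0, 0, 0.0067, 0, 0], [0, 0, 0.0067, 0, 0], [0, 0, 0.0067, 0, 0]]}'|grep -E "eef|ft"; done
```

```text
eef_pos: [629.1, 78.0, 137.5]
ft_force: [-0.2, -0.6, -0.9]
eef_pos: [629.1, 78.0, 135.5]
ft_force: [0.4, 0.2, -1.4]
eef_pos: [629.0, 78.0, 133.5]
ft_force: [0.1, 0.7, -1.2]
```

To row units: 2 mm is 0.0067, 1 mm is 0.0033.

```bash
for i in 1 2 3; do python3 -m handwheel '{"offsets": [[0, 0, 0.0033, 0, 0], [0, 0, 0.0067, 0, 0], [0, 0, 0.0067, 0, 0], [0, 0, 0.0067, 0, 0]]}'|grep -E "eef|ft"; done
```

```text
eef_pos: [629.1, 78.0, 131.5]
ft_force: [-1.0, 0.2, -0.6]
eef_pos: [629.0, 78.0, 129.5]
ft_force: [0.1, 0.0, -0.4]
eef_pos: [629.3, 78.0, 128.0]
ft_force: [-1.2, -0.4, 3.3]
```

Contact at TCP z of about 128, which is about 4 N. From here I press gently.

```bash
for i in 1 2; do python3 -m handwheel '{"offsets": [[0, 0, 0.0033, 0, 0], [0, 0, 0.0067, 0, 0], [0, 0, 0.0067, 0, 0], [0, 0, 0.0067, 0, 0]]}'|grep -E "eef|ft"; done; python3 -m handwheel '{"offsets": [[0, 0, 0.0017, 0, 0], [0, 0, 0.0033, 0, 0], [0, 0, 0.0033, 0, 0], [0, 0, 0.0033, 0, 0]]}'|grep -E "eef|ft"; python3 -c "
from cell import *;print(state()['moment'])"
```

```text
eef_pos: [629.3, 78.0, 126.0]
ft_force: [-1.0, -0.1, 5.8]
eef_pos: [629.3, 78.0, 124.2]
ft_force: [-1.6, 0.4, 6.1]
eef_pos: [629.3, 78.0, 123.3]
ft_force: [-1.0, 0.1, 7.7]
[-0.08185795  0.3339133  -0.01157483]
```

To row units: 1 mm is 0.0033, 0.5 mm is 0.0017.

```bash
python3 -m handwheel '{"offsets": [[0, 0, 0.0017, 0, 0], [0, 0, 0.0033, 0, 0], [0, 0, 0.0033, 0, 0], [0, 0, 0.0033, 0, 0]]}'|grep -E "eef|ft"; python3 -m handwheel '{"offsets": [[0, 0, 0.0017, 0, 0], [0, 0, 0.0017, 0, 0], [0, 0, 0.0017, 0, 0], [0, 0, 0.0017, 0, 0]]}'|grep -E "eef|ft"; cat > tray.py <<'E'
from h import *
import sys
c=np.array([636.7,106.6]);ax=np.array([.9533,-.302])
p,d=read_camera("side");W=cloud("side",d);q=W[...,:2]-c
s=q@ax;t=abs(q@np.array([ax[1],-ax[0]]))
m=(W[...,2]>12)&(W[...,2]<60)&(t<45)&(s>60)&(s<200)
print("tray reach",np.percentile(s[m],[50,90,98])-75 if m.any() else None,m.sum(),state()["t"],state()["ft_force"])
if len(sys.argv)>1: cv2.imwrite(sys.argv[1],cv2.resize(p[130:300,150:350,::-1],None,fx=3.5,fy=3.5,interpolation=cv2.INTER_CUBIC))
E
python3 tray.py
```

```text
eef_pos: [629.2, 78.0, 122.1]
ft_force: [-1.4, -0.9, 6.4]
eef_pos: [629.2, 78.0, 121.6]
ft_force: [-1.5, -0.9, 6.6]
tray reach [25.5435207  29.34833579 31.10266331] 104 12.9333 [-1.38307763 -0.57052483  6.63565786]
```

The tray is sliding, so I hold still.

```bash
for i in 1 2 3 4 5; do python3 -m handwheel '{"offsets": [[0, 0, 0, 0, 0], [0, 0, 0, 0, 0], [0, 0, 0, 0, 0], [0, 0, 0, 0, 0], [0, 0, 0, 0, 0]]}'|grep -E "ft"; python3 tray.py; done; python3 tray.py pics/tray1.png
```

```text
ft_force: [-0.6, -0.8, 5.5]
tray reach [42.1133259  46.30188544 48.44677146] 260 13.4 [-0.81832428  0.36050279  5.32318187]
ft_force: [-0.7, 0.6, 6.0]
tray reach [56.24422841 60.27974027 63.40539087] 340 13.8667 [-1.04813131 -0.46490216  6.68128919]
ft_force: [-1.2, 0.3, 6.1]
tray reach [56.23157403 60.19953426 62.98539815] 333 14.3333 [-1.92851581 -1.20209845  6.80073962]
ft_force: [-1.3, -0.2, 7.1]
tray reach [56.2719659  60.21551051 62.90764313] 329 14.8 [-1.64725627  0.14104911  6.09790661]
ft_force: [-0.5, 0.2, 5.7]
tray reach [56.23082436 60.08879759 63.09933102] 335 15.2667 [-0.84323093 -0.14146409  5.74486453]
tray reach [56.28351354 60.55940576 63.6010219 ] 332 15.3167 [-2.57060169  0.05276432  6.12829187]
```

View pics/tray1.png

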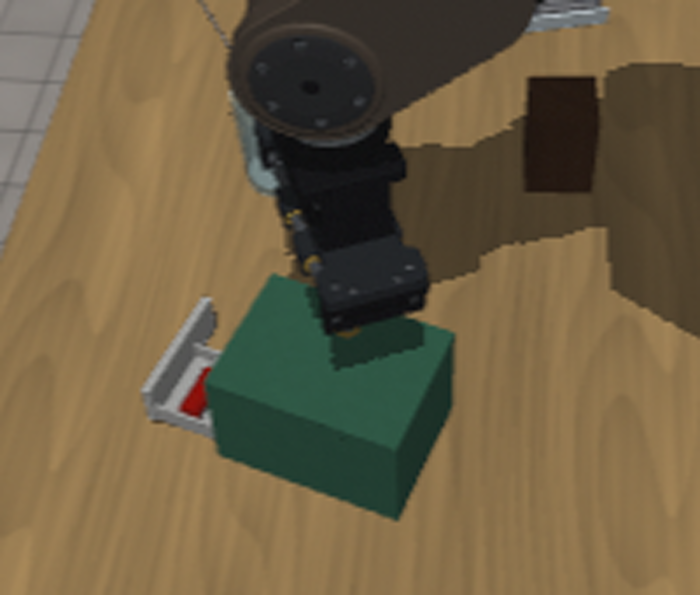

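The white tray is out with the red tube in it, at crop (180,380), and its reach has stayed constant, so it is at the end stop. I withdraw straight up and go back to the stand.

To row units: -60 mm is -0.2, -45 mm is -0.15.

```bash
python3 -m handwheel '{"offsets": [[0, 0, -0.0167, 0, 0], [0, 0, -0.05, 0, 0], [0, 0, -0.1, 0, 0], [0, 0, -0.15, 0, 0], [0, 0, -0.2, 0, 0]]}'; python3 -m handwheel '{"offsets": [[0, 0, -0.05, 0, 0], [0, 0, -0.08, 0, 0], [0, 0, -0.08, 0, 0], [0, 0, -0.08, 0, 0]]}';python3 -m handwheel '{"offsets": [[0, 0, 0, 0, 0], [0, 0, 0, 0, 0], [0, 0, 0, 0, 0]]}'; python3 tray.py;python3 - <<'E'
from h import *
s=state();Rm=R.from_euler('xyz',s['tcp_rot']).as_matrix();print(s['eef_pos'],Rm.T@(np.array([473.8,-190.8,204.6])-s['eef_pos']))
E
```

```text
t: 15.73
eef_pos: [628.9, 78.0, 182.2]
tcp_rot: [-3.141, 0.0, 0.417]
ft_force: [-0.2, 0.2, -0.9]
opening: 0.19
grip_force: 30.0
t: 16.07
eef_pos: [629.0, 78.0, 205.2]
tcp_rot: [3.141, -0.0, 0.417]
ft_force: [-0.6, -0.3, -0.8]
opening: 0.187
grip_force: 30.0
t: 16.32
eef_pos: [628.8, 78.0, 204.3]
tcp_rot: [-3.141, 0.001, 0.417]
ft_force: [-0.2, 0.2, -0.6]
opening: 0.188
grip_force: 30.0
tray reach [56.25674227 60.64738411 62.89852889] 337 16.3667 [ 0.18147668  0.1832796  -0.66489449]
[628.89793292  78.03155004 204.40321707] [-2.50650970e+02  1.83029782e+02  1.04489715e-02]
```

To row units: -145 mm is -0.4833, 106 mm is 0.3533.

```bash
python3 -m handwheel '{"offsets": [[-0.0833, 0.0607, 0, 0, 0], [-0.1833, 0.1333, 0, 0, 0], [-0.2833, 0.2067, 0, 0, 0], [-0.3833, 0.28, 0, 0, 0], [-0.4833, 0.3533, 0, 0, 0]]}'; python3 -m handwheel '{"offsets": [[-0.1, 0.0733, 0, 0, 0], [-0.2, 0.1467, 0, 0, 0], [-0.2833, 0.2067, 0, 0, 0], [-0.3527, 0.2567, 0, 0, 0], [-0.3527, 0.2567, 0, 0, 0]]}'; python3 -m handwheel '{"offsets": [[0, 0, 0, 0, 0], [0, 0, 0, 0, 0], [0, 0, 0, 0, 0]]}'; python3 - <<'E'
from h import *
np.set_printoptions(precision=2,suppress=True)
p,d=read_camera("side");W=cloud("side",d)
T=state()['eef_pos'];print(T)
f,cx,cy,o,A=cam("side")
st=(abs(W[...,2]-85)<4)&(np.hypot(W[...,0]-474,W[...,1]+190)<45)
print("stand",st.sum(),cv2.minAreaRect(W[st][:,:2].astype(np.float32)))
m=(W[...,2]>100)&(W[...,2]<180)&(np.hypot(W[...,0]-474,W[...,1]+190)<15)
for v in np.unique(np.nonzero(m)[0]):
    x=W[v][m[v]];print(v,np.nonzero(m[v])[0],x.mean(0))
cv2.imwrite("pics/back.png",cv2.resize(p[90:200,260:360,::-1],None,fx=5,fy=5,interpolation=cv2.INTER_CUBIC))
E
```

```text
t: 16.78
eef_pos: [538.3, -78.7, 204.9]
tcp_rot: [-3.141, 0.0, 0.417]
ft_force: [1.2, -0.7, -0.1]
opening: 0.192
grip_force: 30.0
t: 17.2
eef_pos: [472.0, -193.9, 205.0]
tcp_rot: [3.141, 0.001, 0.414]
ft_force: [-0.2, -0.9, -1.4]
opening: 0.185
grip_force: 30.0
t: 17.45
eef_pos: [474.3, -190.1, 205.0]
tcp_rot: [-3.141, -0.0, 0.418]
ft_force: [1.3, 0.3, 0.0]
opening: 0.191
grip_force: 30.0
[ 474.27 -190.01  205.01]
stand 274 ((474.15606689453125, -189.75320434570312), (59.9011344909668, 61.69087219238281), 5.775954723358154)
134 [313] [ 473.35 -187.51  179.89]
135 [312 313] [ 474.55 -185.88  177.53]
136 [312 313] [ 474.26 -186.07  173.76]
137 [312 313] [ 473.85 -188.96  167.72]
138 [312 313] [ 473.72 -186.02  166.5 ]
139 [311 312 313] [ 474.87 -185.76  162.96]
140 [311 312] [ 475.98 -186.36  158.67]
141 [311 312] [ 475.61 -188.39  153.24]
142 [311 312] [ 475.39 -187.32  150.42]
143 [311 312] [ 475.23 -184.86  148.77]
144 [311 312] [ 474.92 -185.47  144.48]
145 [311 312] [ 474.55 -187.27  139.15]
146 [311 312] [ 474.26 -187.5   135.15]
147 [311] [ 475.52 -185.35  133.1 ]
148 [311] [ 475.08 -188.67  126.35]
```

View pics/back.png

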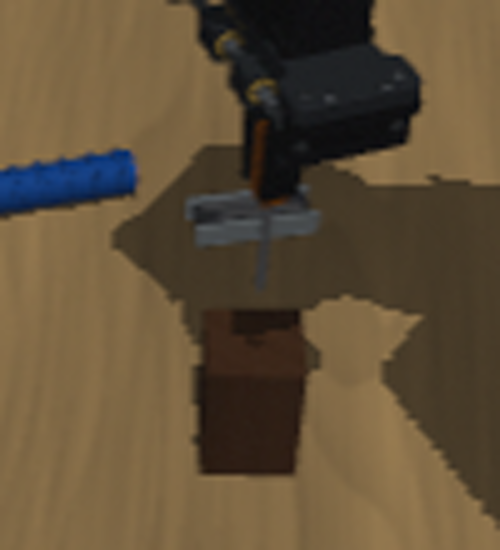

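The tip is at crop (262,288), over the stand hole at about (254,342). This is the same commanded line it left along. I lower it, checking the force.

To row units: 36 mm is 0.12, 33 mm is 0.11.

```bash
python3 -m handwheel '{"offsets": [[0, 0, 0.04, 0, 0], [0, 0, 0.0833, 0, 0], [0, 0, 0.11, 0, 0], [0, 0, 0.12, 0, 0], [0, 0, 0.12, 0, 0]]}'|grep -E "eef|ft"; for i in 1 2 3; do python3 -m handwheel '{"offsets": [[0, 0, 0.0067, 0, 0], [0, 0, 0.0133, 0, 0], [0, 0, 0.0133, 0, 0]]}'|grep -E "eef|ft"; done;  python3 -c "
from cell import *;print(state()['moment'])"
```

```text
eef_pos: [473.9, -190.3, 168.5]
ft_force: [0.3, 0.3, -0.5]
eef_pos: [473.9, -190.8, 165.2]
ft_force: [0.1, 0.3, -0.8]
eef_pos: [473.7, -190.8, 160.9]
ft_force: [-0.7, 0.0, -0.4]
eef_pos: [473.7, -190.8, 156.8]
ft_force: [-0.7, -0.7, -1.0]
[ 0.04124234 -0.01298417  0.03875411]
```

The tip is in the hole with no force.

To row units: 30 mm is 0.1, 24 mm is 0.08.

```bash
python3 -m handwheel '{"offsets": [[0, 0, 0.0267, 0, 0], [0, 0, 0.0533, 0, 0], [0, 0, 0.08, 0, 0], [0, 0, 0.1, 0, 0], [0, 0, 0.1, 0, 0]]}'|grep -E "eef|ft"; python3 -m handwheel '{"offsets": [[0, 0, 0.0267, 0, 0], [0, 0, 0.0533, 0, 0], [0, 0, 0.0767, 0, 0], [0, 0, 0.0867, 0, 0], [0, 0, 0.0867, 0, 0]]}'|grep -E "eef|ft"; for i in 1 2 3 ; do python3 -m handwheel '{"offsets": [[0, 0, 0.0033, 0, 0], [0, 0, 0.005, 0, 0], [0, 0, 0.005, 0, 0]]}'|grep -E "eef|ft"; done
```

```text
eef_pos: [473.2, -190.5, 125.5]
ft_force: [-0.2, 0.3, -1.0]
eef_pos: [473.5, -190.7, 100.3]
ft_force: [-0.5, 0.4, -0.4]
eef_pos: [473.9, -190.9, 99.8]
ft_force: [0.1, -0.3, -0.9]
eef_pos: [473.8, -190.8, 98.2]
ft_force: [-0.2, -0.0, -1.0]
eef_pos: [473.8, -190.8, 96.5]
ft_force: [0.1, 0.3, -0.7]
```

```bash
for i in 1 2 3 4; do python3 -m handwheel '{"offsets": [[0, 0, 0.002, 0, 0], [0, 0, 0.002, 0, 0], [0, 0, 0.002, 0, 0]]}'|grep -E "eef|ft"; done
```

```text
eef_pos: [473.8, -190.8, 96.0]
ft_force: [-0.2, 0.0, -0.3]
eef_pos: [473.8, -190.8, 95.4]
ft_force: [-0.9, 0.2, -0.4]
eef_pos: [473.8, -190.9, 94.8]
ft_force: [0.2, 0.4, -1.9]
eef_pos: [473.9, -190.9, 94.6]
ft_force: [-1.5, 0.5, 5.1]
```

The handle is seated on the block (force rise at z 94.6, the original height). I release it.

To row units: -150 mm is -0.5, -120 mm is -0.4.

```bash
for i in 1 2 3; do python3 -m handwheel '{"offsets": [[0, 0, 0, 0, 1], [0, 0, 0, 0, 1], [0, 0, 0, 0, 1], [0, 0, 0, 0, 1], [0, 0, 0, 0, 1]]}'|grep -E "eef|ft|open"; done;  python3 -m handwheel '{"offsets": [[0, 0, -0.0333, 0, 1], [0, 0, -0.1, 0, 1], [0, 0, -0.2, 0, 1], [0, 0, -0.3167, 0, 1], [0, 0, -0.4, 0, 1]]}'; python3 -m handwheel '{"offsets": [[-0.1, 0.07, 0, 0, 1], [-0.2, 0.14, 0, 0, 1], [-0.3, 0.21, 0, 0, 1], [-0.4, 0.28, 0, 0, 1], [-0.5, 0.35, 0, 0, 1]]}'; python3 -m handwheel '{"offsets": [[-0.1, 0.07, 0, 0, 1], [-0.2, 0.14, 0, 0, 1], [-0.3, 0.21, 0, 0, 1], [-0.3667, 0.25, 0, 0, 1], [-0.3667, 0.25, 0, 0, 1]]}'; python3 tray.py; python3 - <<'E'
from h import *
np.set_printoptions(precision=1,suppress=True)
o=[]
for n in("side","top"):
    p,d=read_camera(n);W=cloud(n,d)
    hm=(W[...,2]>126)&(W[...,2]<145)&(np.hypot(W[...,0]-474,W[...,1]+189)<25)
    print(n,"handle",hm.sum(),W[hm].mean(0),W[hm].max(0))
    p0=np.load(f"pics/{n}_p.npy");o.append(cv2.resize(p[60:320,130:430,::-1],(390,338),interpolation=cv2.INTER_CUBIC))
cv2.imwrite("pics/end.png",np.hstack(o));print(state()['eef_pos'])
E
```

```text
eef_pos: [473.8, -190.8, 94.1]
ft_force: [0.5, -0.4, 0.3]
opening: 0.483
eef_pos: [473.8, -190.8, 94.2]
ft_force: [-0.5, 0.2, -0.1]
opening: 0.834
eef_pos: [473.8, -190.8, 94.2]
ft_force: [0.4, 0.6, -0.2]
opening: 1.001
t: 22.92
eef_pos: [474.0, -190.9, 217.5]
tcp_rot: [3.14, -0.001, 0.417]
ft_force: [0.1, -0.6, 0.4]
opening: 1.001
grip_force: 0.0
t: 23.33
eef_pos: [378.0, -348.7, 215.2]
tcp_rot: [3.141, -0.0, 0.417]
ft_force: [1.4, -0.2, 0.7]
opening: 1.002
grip_force: 0.0
t: 23.75
eef_pos: [306.7, -463.8, 214.8]
tcp_rot: [3.14, 0.0, 0.413]
ft_force: [1.3, 0.3, -0.7]
opening: 1.0
grip_force: 0.0
tray reach [56.25824518 60.2879513  63.43192601] 326 23.8 [-0.71493151 -0.04079896 -0.2340727 ]
side handle 38 [ 474.7 -186.4  132.6] [ 484.5 -177.4  139. ]
top handle 47 [ 473.7 -190.6  134.4] [ 483.8 -180.5  140.2]
[ 309.  -460.2  214.6]
```

View pics/end.png

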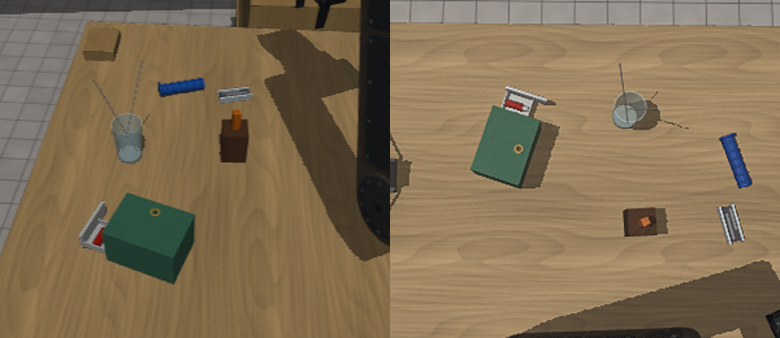

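Both views show the tray fully out with the tube (side about (95,235), top about (520,100)). The pin is home with its handle top at 134.4 mm, the same as at the start. The tumbler, grip and multitool are in their places. I hand the job in.

```bash
python3 -m handwheel '{"offsets": [[0, 0, 0, 0, 1], [0, 0, 0, 0, 1]]}'|head -2; python3 -c "from cell import *;print(job_done())"
```

```text
t: 24.07
eef_pos: [309.7, -459.8, 214.6]
the job is handed in; nothing more can be done
None
```

The job is handed in at about 24 s: the tray slid fully out with the highest force reading at 7.7 N, the pin is back home in its stand, and the tumbler, multitool and grip look undisturbed in the final pictures.

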